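# Put the sharpening stones back on their holders

## Robot

A 6-joint arm with a two-finger parallel gripper is mounted at the origin on the work surface. World frame = base frame: x ahead of the robot, y to its left, z up, the work surface at z = 0. Lengths are in mm, angles in rad, forces in N, time in s.
With the tool pointing down it reaches from about 400 to 925 mm from the base axis. Payload 12.5 kg.
Tool frame: the origin (TCP) lies midway between the tips of the shut fingers; the grasp point (between the pads) lies 19 mm behind it (env.pinch_z is the z of the grasp point in the tool frame, in mm); z points along the fingers, y is the line along which they close (so a half turn about z gives the same grasp; the last joint's range is limited). The gripper opens to 95 mm and grips with 3 to 60 N. Pads are 20 mm wide; open, the fingers measure 119 mm over their backs; the gripper's body (75 mm by 180 mm) begins 59 mm behind the grasp point.
Start: joints at [1.01, 0.491, 1.559, -0, 1.092, -0.106], TCP at [274.538, 561.494, 214.661] pointing down, gripper open.
Joint ranges: [-3.1, 3.1], [-0.84, 2.19], [0.05, 2.79], [-1.13, 4.28], [0.06, 2.93], [-2.69, 2.69]. Speed limits (rad/s): [2.22, 2.22, 2.79, 3.14, 3.14, 3.14].

## Interface

Orientations are given as [roll, pitch, yaw] about the fixed x, y, z axes, in that order (R = Rz(yaw) Ry(pitch) Rx(roll)).
In Python, from cell import env, eyes gives the robot as it stands.
- The arm moves only by the shell command python3 -m inch 'ROWS'. ROWS is JSON, a list of rows, each a list of 3 entries, a list of its own where there are three numbers: the shift along the tool's x, y, z in units of 60 mm (1.0 is 60 mm), then the turn about the tool's z in units of 5 degrees (1.0 is 5 degrees), then the closure, from -1 (fully open) to 1 (shut). In form: [[[tx, ty, tz], turn, claw], ...]. A call has exactly 10 rows; each row shifts and turns the commanded pose from where the row before left it, along the tool's axes as they then stand; what a row does not reach is not made up. A row lasts 1/8 s, in which the tool goes at most 62.5 mm and 10.7 degrees, less where a joint would pass 70% of its speed; a pose out of reach is approached as far as the arm can. A call is refused whole if a number of a shift passes 1 or a number of a turn 1, either way. A call with a gripper value outside its range is refused whole. The fingers move at their own pace and stop on an object; the grip force is fixed at half the most. Time passes only in rows, so rows that do not move let the fingers close, or fill a call up. It gives the time, the measured TCP pose, the force, the opening and the grip force at its end, in the units of the state.
- env.state(): the state, without advancing time (a new reading comes with each control period).
- eyes.read_camera(name): name is "scene" or "top" or "wrist"; returns a dict with "pixels" (420x560x3 uint8, red, green, blue), "fx", "fy", "cx", "cy" (pixels), "extrinsics" (4x4, takes a point from world to camera coordinates). Camera axes: x right, y down, z forward; pixel columns grow to the right and rows downward; lengths in mm; the calibration is good to about 2 mm. A picture is of the moment at which its call begins. There is no depth.
- env.job_done(): hands the job in; it is judged then, once.
Trained networks look in a picture, given as the dict that the camera call returned (one of the last four; its "shot" number tells which), for a name from the list of things; names that differ only in an ending like _2 or _b are one class to them, and where a whole thing is asked for, a point or a joint stands for the part that bears it (a point fixed in the world has none). Each returns a list of dicts, best first, with "score" (0 to 1); they miss things now and then, are a little off and sometimes report something else, mostly with a low value. They report only what shows in the picture. A call takes as long as a camera call. They do not tell look-alikes from the thing itself.
- eyes.boxes_of(name, picture): "centre" ([row, column] in pixels, amid what is visible of it).
- eyes.cut_out(name, picture): "mask" (420x560 bool, what is visible of it) and "centre" ([row, column] in pixels, amid what is visible of it).
- eyes.spot_point(name, picture): "centre" ([row, column] in pixels: a listed point, or the origin of a listed thing).
The state is a dict: "t": time; "joints": joint angles; "qvel": joint speeds; "tau": joint torques, N m; "eef_pos": TCP position; "tcp_rot": TCP orientation; "ft_force": force on the tool from outside, world axes, zero at the start; "moment": the same for the moment, N m; "opening": opening from 0.0 (shut) to 1.0 (fully open); "grip_force": force on a finger pad.
Only numpy, scipy, OpenCV 4.12 (cv2) and the standard library are available. Lean on these libraries where they do the work, as an engineer would, in place of code of your own. Each camera call takes 0.05 s, during which the arm holds its last target. There are 200 camera calls.

## Task

The carver has left the sharpening stones stacked on the bench: take the stack apart from the top down, one stone at a time, and lay each stone flat on the wooden holder made for it (the round one in the round dish, the others each on the holder whose space between the end cleats suits its length), centred and in line with the holder. The stones are brittle, so set each one down gently rather than dropping it, do not tip them over, and leave the oil bottle and the turned bowl standing where they are.

Things in the scene. Friction and masses are not known exactly. Their poses are not given: they have to be found in the camera images.
- puck_stone: small round grey sharpening stone, a puck 40 mm in diameter and 24 mm high, about 0.07 kg, at the top of the stack at the start, upon the square stone. Origin: centre of its underside; z up
- square_stone: square grey sharpening stone, 52 x 52 mm, 20 mm thick, about 0.13 kg, in the stack under the round one and upon the medium one. Origin: centre of its underside; z up, x and y along its sides
- medium_stone: medium oblong grey sharpening stone, 115 mm long (x), 50 mm wide (y), 20 mm thick, about 0.26 kg, in the stack under the square one and upon the long one. Origin: centre of its underside; z up, x along its length
- long_stone: long grey sharpening stone, 160 mm long (x), 60 mm wide (y), 24 mm thick, about 0.5 kg, at the bottom of the stack, lying on the bench. The stones lie flat on one another, roughly centred, a little askew; the stack is 88 mm high. Origin: centre of its underside; z up, x along its length
- round_dish: fixed shallow round wooden dish for the round stone: 84 mm outer diameter, rim 6 mm wide, 72 mm inner diameter, inner floor 10 mm and rim top 14 mm above the bench. Origin: centre of its underside, on the bench; z up. It cannot be moved
- square_holder: fixed wooden stone holder: a light board 94 x 68 mm (x by y), 10 mm thick, with a dark cleat 12 mm wide across each end, cleat tops 18 mm above the bench; 70 mm clear between the cleats along x, long sides open. Origin: centre of its underside, on the bench; the stone rests 10 mm above it. x runs from cleat to cleat, z up. It cannot be moved
- medium_holder: fixed wooden stone holder: a light board 157 x 66 mm (x by y), 10 mm thick, with a dark cleat 12 mm wide across each end, cleat tops 18 mm above the bench; 133 mm clear between the cleats along x, long sides open. Origin: centre of its underside, on the bench; the stone rests 10 mm above it. x runs from cleat to cleat, z up. It cannot be moved
- long_holder: fixed wooden stone holder: a light board 202 x 76 mm (x by y), 10 mm thick, with a dark cleat 12 mm wide across each end, cleat tops 18 mm above the bench; 178 mm clear between the cleats along x, long sides open. Origin: centre of its underside, on the bench; the stone rests 10 mm above it. x runs from cleat to cleat, z up. It cannot be moved
- oil_bottle: amber bottle of honing oil, 44 mm in diameter, 115 mm tall, standing upright and loose on the far left of the bench; to be left alone. Origin: centre of its underside; z up
- turned_bowl: finished dark wooden bowl, 68 mm across the rim, 40 mm high, standing loose on the far right of the bench; to be left alone. Origin: centre of its underside; z up
Things that resemble listed ones, but are neither listed nor needed, are in the scene too. Leave any green, pink or red look-alike of the square_stone alone.

How it is judged (in metres and radians):
On the way, in this order (a step that is already met when the one before it is completed fails the run):
1. the round stone lies on its holder, released (horizontal distance between puck_stone and round_dish below 0.012 m and z of puck_stone in the frame of round_dish between 0.006 and 0.0135 m and angle between puck_stone's own z axis and vertical below 0.1 rad and contact force between the fingers and puck_stone below 0.2 N and linear speed of puck_stone below 0.02 m/s), for 0.2 s.
2. the square stone lies on its holder, released (horizontal distance between square_stone and square_holder below 0.012 m and z of square_stone in the frame of square_holder between 0.006 and 0.0135 m and angle between square_stone's own z axis and vertical below 0.1 rad and contact force between the fingers and square_stone below 0.2 N and linear speed of square_stone below 0.02 m/s and (angle between the x axis of square_stone and the x axis of square_holder, either way round below 0.2 rad or angle between the x axis of square_stone and the y axis of square_holder, either way round below 0.2 rad)), for 0.2 s.
3. the medium stone lies on its holder, released (horizontal distance between medium_stone and medium_holder below 0.012 m and z of medium_stone in the frame of medium_holder between 0.006 and 0.0135 m and angle between medium_stone's own z axis and vertical below 0.1 rad and contact force between the fingers and medium_stone below 0.2 N and linear speed of medium_stone below 0.02 m/s and angle between the x axis of medium_stone and the x axis of medium_holder, either way round below 0.15 rad), for 0.2 s.
4. the long stone lies on its holder, released (horizontal distance between long_stone and long_holder below 0.012 m and z of long_stone in the frame of long_holder between 0.006 and 0.0135 m and angle between long_stone's own z axis and vertical below 0.1 rad and contact force between the fingers and long_stone below 0.2 N and linear speed of long_stone below 0.02 m/s and angle between the x axis of long_stone and the x axis of long_holder, either way round below 0.15 rad), for 0.2 s.
At the end, for the whole second after the job is handed in: Every stone lies flat on its own holder (underside 6 to 13.5 mm above the holder's underside, tilt under 0.1 rad), its centre within 12 mm of the holder's centre, the medium and long stones in line with their holders to 0.15 rad, the square stone's sides to 0.2 rad, all released and at rest (all of step 1 and all of step 2 and all of step 3 and all of step 4); the robot touches nothing.
It fails at once if the oil bottle was knocked over or pushed more than 40 mm (distance of oil_bottle from where it was at the start of the episode above 0.04 m or angle between oil_bottle's own z axis and vertical above 0.6 rad).
It fails at once if the turned bowl was knocked over or pushed more than 40 mm (distance of turned_bowl from where it was at the start of the episode above 0.04 m or angle between turned_bowl's own z axis and vertical above 0.6 rad).
It fails at once if a stone was tipped over (more than 0.6 rad) (angle between any of puck_stone, square_stone, medium_stone, long_stone's own z axis and vertical above 0.6 rad).
It fails at once if a stone was dropped (fell free of the fingers, faster than 0.5 m/s: a fall of more than about 13 mm) ((linear speed of puck_stone above 0.5 m/s and contact force between the fingers and puck_stone below 0.2 N) or (linear speed of square_stone above 0.5 m/s and contact force between the fingers and square_stone below 0.2 N) or (linear speed of medium_stone above 0.5 m/s and contact force between the fingers and medium_stone below 0.2 N) or (linear speed of long_stone above 0.5 m/s and contact force between the fingers and long_stone below 0.2 N)).
It also fails if it takes over 120 s, if anything falls off the work surface, if the arm or the gripper's body presses on something with over 40 N, if the wrist force passes 120 N, or if a joint passes its speed limit or range.

## Working session

There is one attempt and no reset: what is moved stays moved. The work goes in short steps, Python scripts to look and compute and a shell command to move; the robot and the scene stay as the last step left them, time stands still between calls to the robot, and variables do not carry over. Pictures are saved under pics/ and viewed, at most 14 in all, crops included, and the job is handed in when it is done.

```bash
ls; mkdir -p pics
python3 - <<'E'
from cell import env, eyes
import cv2,numpy as np
s=env.state(); print(s['t'],s['eef_pos'],s['tcp_rot'],s['opening'],env.pinch_z)
for n in ("top","scene"):
    p=eyes.read_camera(n); cv2.imwrite(f'pics/{n}0.png',p['pixels'][:,:,::-1]); print(n,p['fx'],p['cx'],p['cy'],np.round(p['extrinsics'],3).tolist())
    for k in "puck_stone square_stone medium_stone long_stone round_dish square_holder medium_holder long_holder oil_bottle turned_bowl".split():
        print(k,[(round(d['score'],2),np.round(d['centre']).tolist()) for d in eyes.spot_point(k,p)][:4])
E
```

```text
pics
0.0 [274.389982   561.24364384 214.04280309] [-3.14040281e+00 -9.75856725e-05  2.68677901e+00] 0.9988430789929946 -18.8
top 421.7667461043573 288.18572704354386 219.31787913541177 [[-0.009, -1.0, -0.013, -9.649], [-0.993, 0.01, -0.117, 426.043], [0.117, 0.012, -0.993, 1111.172], [0.0, 0.0, 0.0, 1.0]]
puck_stone [(0.74, [212.0, 417.0]), (0.73, [206.0, 427.0]), (0.38, [156.0, 283.0])]
square_stone [(0.92, [269.0, 448.0]), (0.92, [314.0, 397.0]), (0.79, [230.0, 323.0]), (0.47, [207.0, 425.0])]
medium_stone [(0.68, [207.0, 419.0])]
long_stone [(0.67, [214.0, 418.0])]
round_dish [(0.85, [156.0, 282.0])]
square_holder [(0.91, [173.0, 215.0]), (0.33, [212.0, 418.0]), (0.26, [124.0, 399.0])]
medium_holder [(0.6, [167.0, 348.0])]
long_holder [(0.65, [200.0, 154.0])]
oil_bottle [(0.64, [134.0, 168.0]), (0.35, [124.0, 398.0])]
turned_bowl [(0.66, [123.0, 398.0])]
scene 413.843667460796 286.62220344944154 218.3792299195936 [[0.748, 0.664, -0.008, -301.786], [0.492, -0.563, -0.664, -161.909], [-0.445, 0.493, -0.748, 1305.966], [0.0, 0.0, 0.0, 1.0]]
puck_stone [(0.6, [328.0, 189.0])]
square_stone [(0.85, [254.0, 141.0]), (0.73, [255.0, 260.0]), (0.67, [316.0, 132.0])]
medium_stone [(0.84, [335.0, 191.0])]
long_stone [(0.68, [341.0, 190.0])]
round_dish [(0.97, [272.0, 350.0]), (0.7, [325.0, 186.0]), (0.3, [340.0, 190.0])]
square_holder [(0.69, [219.0, 375.0]), (0.36, [216.0, 434.0])]
medium_holder [(0.78, [312.0, 288.0])]
long_holder [(0.77, [174.0, 384.0]), (0.43, [308.0, 289.0])]
oil_bottle [(0.91, [217.0, 434.0])]
turned_bowl [(0.57, [401.0, 286.0]), (0.29, [311.0, 289.0]), (0.27, [217.0, 373.0])]
```

View pics/top0.png

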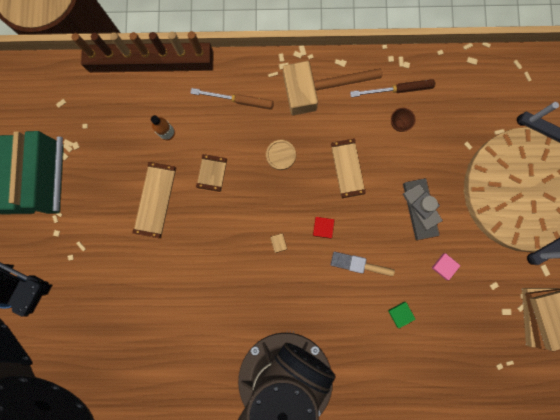

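Run:
```python
import cv2
a=cv2.imread('pics/top0.png')[150:270,360:500]
cv2.imwrite('pics/stack0.png',cv2.resize(a,None,fx=5,fy=5,interpolation=cv2.INTER_CUBIC)[:600,:800])
```

```text
(no output)
```

View pics/stack0.png

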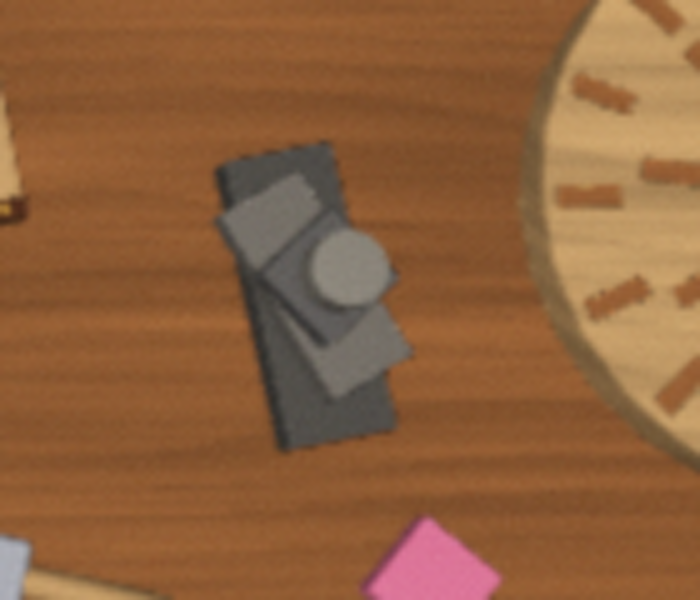

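The top view shows the grey stack at about (row 207, col 425), with the puck top near (203,430). The holders are the long one at (200,154), the square at (173,212), the dish at (155,281) and the medium at (168,348). The look-alikes are red (227,323), pink (266,447) and green (315,401). The real square stone is the grey one in the stack, between the puck and the medium stone, and the crop confirms this.

```bash
cat > h.py <<'E'
from cell import env, eyes
import cv2,numpy as np
def ray(p,uv,z):
    "pixels (col,row) -> world xy on plane z"
    E=p['extrinsics'];R=E[:3,:3];c=-R.T@E[:3,3];uv=np.atleast_2d(uv).astype(float)
    d=np.c_[(uv[:,0]-p['cx'])/p['fx'],(uv[:,1]-p['cy'])/p['fy'],np.ones(len(uv))]@R
    return (c+d*((z-c[2])/d[:,2])[:,None])[:,:2]
def rect(p,mask,z):
    cs=max(cv2.findContours(mask.astype(np.uint8),0,1)[0],key=cv2.contourArea)[:,0]
    (cx,cy),(w,h),a=cv2.minAreaRect(ray(p,cs,z).astype(np.float32))
    if w<h: w,h,a=h,w,a+90
    return np.round([cx,cy,w,h,(a+90)%180-90],1)
def plan(xy,yaw_deg=None):
    "tool-axes shift (units) to reach world xy with current yaw, and turn units to reach yaw mod 180"
    s=env.state();x,y,z=s['eef_pos'];w=s['tcp_rot'][2];dx,dy=xy[0]-x,xy[1]-y
    out=[(dx*np.cos(w)+dy*np.sin(w))/60,(dx*np.sin(w)-dy*np.cos(w))/60]
    if yaw_deg is not None:
        t=(np.degrees(w)-yaw_deg+90)%180-90; out+=[t/5]
    print('pos',np.round([x,y,z],1),'yaw',round(np.degrees(w),1),'j',np.round(s['joints'],2),'shift/turn',np.round(out,2),'t',s['t'])
E
python3 - <<'E'
from h import *
for cam in('top','scene'):
  p=eyes.read_camera(cam)
  for k,z in(("round_dish",14),("square_holder",12),("medium_holder",12),("long_holder",12),('long_stone',24),('medium_stone',44),('square_stone',64),('puck_stone',88)):
    for d in eyes.cut_out(k,p)[:2]: print(cam,k,round(d['score'],2),rect(p,d['mask'],z),d['mask'].sum())
  if cam=='top':
    c=lambda a:np.array(a)/5+[360,150]-.4
    print('puck',ray(p,c([[349,267]]),88))
    sq=ray(p,c([[326,207],[396,275],[326,345],[262,272]]),64);print('sq',sq,sq.mean(0))
    md=ray(p,c([[218,222],[303,175],[412,352],[337,398]]),44);print('md',md,md.mean(0))
    lg=ray(p,c([[220,172],[328,143],[395,430],[285,450]]),24);print('lg',lg,lg.mean(0))
    plan(ray(p,c([[349,267]]),88)[0])
E
```

```text
top round_dish 0.74 [607.7   5.5  83.5  81.6 -45. ] 722
top square_holder 0.55 [560.1 196.7  96.6  69.6 -10.2] 832
top square_holder 0.47 [486.  352.7 203.3  80.2 -10.9] 2048
top medium_holder 0.88 [ 568.9 -179.6  163.3   73.1    9.6] 1400
top long_holder 0.83 [485.3 353.2 205.3  82.  -10.9] 2092
top long_stone 0.93 [ 414.  -376.8   87.5   64.7   13.4] 565
top long_stone 0.46 [557.1 194.5  96.9  70.8 -10.2] 880
top medium_stone 0.69 [ 418.7 -378.4   71.1   49.3   86.9] 592
top medium_stone 0.34 [ 461.6 -386.1   47.    40.   -64.2] 233
top square_stone 0.9 [ 295.3 -416.4   55.5   53.    49.8] 444
top square_stone 0.65 [ 176.1 -298.3   54.5   53.4   28.1] 455
top puck_stone 0.7 [ 455.4 -371.7   43.5   38.6   89.4] 232
puck [[ 456.64530927 -373.9790907 ]]
sq [[ 492.13001367 -371.35218498]
 [ 455.87024529 -405.92473242]
 [ 419.60762685 -367.98769617]
 [ 458.18406657 -336.59742854]] [ 456.4479881  -370.46551053]
md [[ 488.33027891 -320.13578218]
 [ 513.21402384 -366.27857635]
 [ 417.76043211 -419.21724132]
 [ 393.81327017 -378.70966214]] [ 453.27950126 -371.0853155 ]
lg [[ 519.3444191  -3
[... 298 characters left out ...]
 839
scene round_dish 0.21 [ 417.2 -360.5   54.6   42.1  -15.8] 348
scene square_holder 0.56 [557.5 196.3 104.   81.8  -9.9] 783
scene medium_holder 0.94 [ 567.8 -181.8  163.6   74.6   11. ] 1913
scene medium_holder 0.63 [ 416.6 -360.4   53.5   42.3  -17.3] 347
scene long_holder 0.85 [483.6 352.2 210.5  88.9 -10.7] 1290
scene long_stone 0.89 [ 485.5 -367.9  101.9   64.6   10.2] 837
scene long_stone 0.17 [563.  185.9 101.6  80.  -10.3] 745
scene medium_stone 0.73 [ 482.  -356.7   64.4   57.    27.2] 726
scene square_stone 0.78 [ 210.2 -323.1   61.6   58.8   26.1] 442
scene square_stone 0.72 [ 328.9 -439.8   57.8   51.3  -38.8] 546
scene puck_stone 0.94 [ 459.6 -375.6   50.7   39.4  -15.8] 367
```

```bash
python3 -m inch '[[[-0.81,-0.45,0],0,-1],[[-0.81,-0.45,0],0,-1],[[-0.81,-0.45,0],0,-1],[[-0.81,-0.45,0],0,-1],[[-0.81,-0.45,0],0,-1],[[-0.81,-0.45,0],0,-1],[[-0.81,-0.45,0],0,-1],[[-0.81,-0.45,0],0,-1],[[-0.81,-0.45,0],0,-1],[[0,0,0],1,-1]]'; python3 -c "
from h import *
plan((435,-355))"
```

```text
t: 3.25
eef_pos: [562.5, 148.0, 214.4]
tcp_rot: [3.142, 0.001, 2.594]
ft_force: [-0.9, 0.2, -0.4]
opening: 0.998
grip_force: 0.0
pos [562.5 148.  214.4] yaw 148.6 j [ 0.14  0.43  1.67 -0.    1.04 -0.88] shift/turn [-2.55 -8.26] t 3.25
```

```bash
python3 -m inch '[[[-0.3,-0.83,0],0,-1],[[-0.3,-0.83,0],0,-1],[[-0.3,-0.83,0],0,-1],[[-0.3,-0.83,0],0,-1],[[-0.3,-0.83,0],0,-1],[[-0.3,-0.83,0],0,-1],[[-0.3,-0.83,0],0,-1],[[-0.3,-0.83,0],0,-1],[[-0.3,-0.83,0],0,-1],[[-0.3,-0.83,0],0,-1]]'; python3 -c "
from h import *
plan((456.6,-374))
p=eyes.read_camera('wrist');cv2.imwrite('pics/w1.png',p['pixels'][:,:,::-1])
print(np.round(-p['extrinsics'][:3,:3].T@p['extrinsics'][:3,3]),np.round(p['extrinsics'][2,:3],2))
for k,z in (('puck_stone',88),('square_stone',64),('medium_stone',44),('long_stone',24)):
  for d in eyes.cut_out(k,p)[:2]: print(k,round(d['score'],2),d['centre'],rect(p,d['mask'],z))
"
```

```text
t: 4.5
eef_pos: [457.5, -370.2, 214.8]
tcp_rot: [3.142, 0.0, 2.599]
ft_force: [0.0, -0.3, 0.4]
opening: 0.998
grip_force: 0.0
pos [ 457.5 -370.2  214.8] yaw 148.9 j [-0.79  0.44  1.65  0.    1.05 -1.82] shift/turn [-0.02 -0.06] t 4.5
[ 387. -328.  385.] [ 0.25 -0.15 -0.96]
puck_stone 0.84 [203.4, 270.6] [ 450.1 -371.6   40.4   37.4  -31. ]
square_stone 0.8 [21.7, 452.8] [ 398.7 -137.9   53.6   46.2   81.4]
square_stone 0.79 [91.6, 154.8] [ 305.6 -418.2   51.4   46.3   49.2]
medium_stone 0.6 [184.0, 249.1] [ 423.1 -383.6   51.7   51.1  -59.6]
long_stone 0.81 [145.1, 254.2] [ 410.2 -377.9   82.6   60.5   11. ]
```

View pics/w1.png

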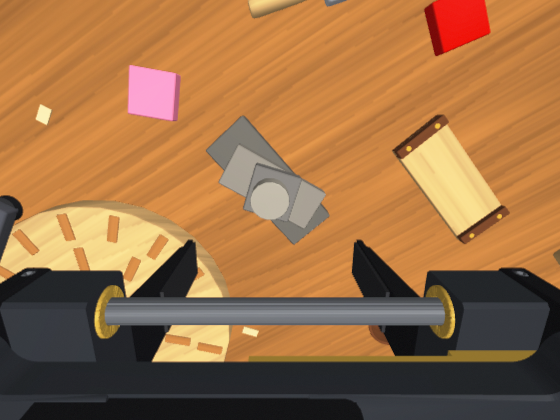

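```bash
python3 -m inch '[[[0.02,-0.08,0.6],0,-1],[[0,0,0.6],0,-1],[[0,0,0.5],0,-1],[[0,0,0.4],0,-1],[[0,0,0.3],0,-1],[[0,0,0],0,-1],[[0,0,0],0,1],[[0,0,0],0,1],[[0,0,0],0,1],[[0,0,0],0,1]]'
```

```text
t: 6.0
eef_pos: [454.5, -372.0, 70.9]
tcp_rot: [-3.142, 0.0, 2.599]
ft_force: [0.0, -0.7, -0.0]
opening: 0.637
grip_force: 0.0
```

```bash
python3 -m inch '[[[0,0,0],0,1],[[0,0,0],0,1],[[0,0,0],0,1],[[0,0,0],0,1],[[0,0,0],0,1],[[0,0,-0.1],0,1],[[0,0,-0.3],0,1],[[0,0,-0.4],0,1],[[0,0,-0.4],0,1],[[0,0,-0.4],0,1]]';  python3 -c "
from h import *
plan((608,4.5))
p=eyes.read_camera('top');cv2.imwrite('pics/t1.png',cv2.resize(p['pixels'][130:250,350:490,::-1],None,fx=5,fy=5,interpolation=2))
"
```

```text
t: 7.25
eef_pos: [454.5, -371.8, 167.7]
tcp_rot: [3.141, 0.0, 2.599]
ft_force: [-0.6, 1.1, -0.7]
opening: 0.418
grip_force: 30.0
pos [ 454.5 -371.8  167.7] yaw 148.9 j [-0.8   0.49  1.71  0.    0.95 -1.83] shift/turn [1.04 6.69] t 7.25
```

View pics/t1.png

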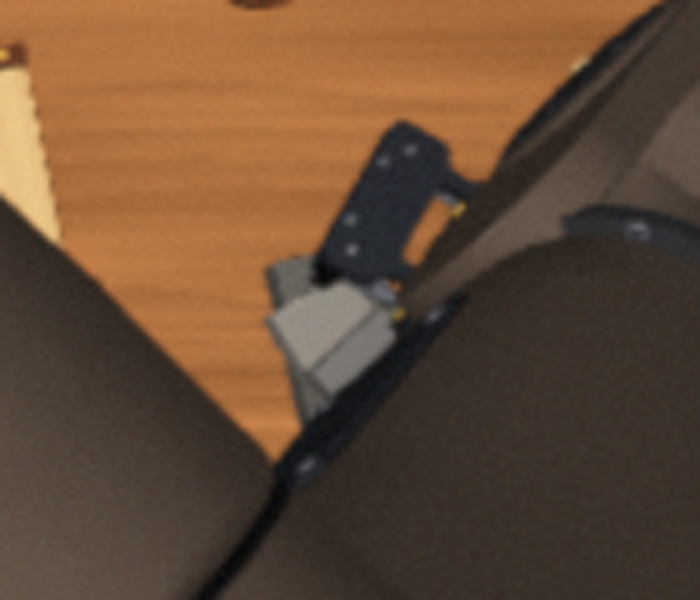

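The puck is gripped (opening 0.418, about 40 mm) and the stack underneath is undisturbed.

```bash
python3 -m inch '[[[0.07,0.5,-0.1],0,1],[[0.13,0.8,0],0,1],[[0.14,0.9,0],0,1],[[0.14,0.9,0],0,1],[[0.14,0.9,0],0,1],[[0.14,0.9,0],0,1],[[0.14,0.9,0],0,1],[[0.09,0.6,0],0,1],[[0.05,0.29,0],0,1],[[0,0,0],1,1]]';  python3 -c "
from h import *
p=eyes.read_camera('wrist');cv2.imwrite('pics/w2.png',p['pixels'][:,:,::-1])
for d in eyes.cut_out('round_dish',p)[:2]: print(round(d['score'],2),d['centre'],rect(p,d['mask'],14))
for d in eyes.cut_out('square_holder',p)[:2]: print('sq',round(d['score'],2),d['centre'],rect(p,d['mask'],12))
for d in eyes.cut_out('medium_holder',p)[:2]: print('med',round(d['score'],2),d['centre'],rect(p,d['mask'],12))
plan((608,4.5))
"
```

```text
t: 8.55
eef_pos: [608.2, 4.9, 172.4]
tcp_rot: [-3.141, -0.0, 2.512]
ft_force: [0.4, 0.2, -0.6]
opening: 0.417
grip_force: 30.0
0.97 [190.0, 271.7] [604.9   9.4  82.   80.9  51.6]
sq 0.62 [44.4, 403.6] [556.8 199.9  96.8  74.8  -9.3]
med 0.95 [239.5, 114.7] [ 557.5 -177.6  144.    77.    10.4]
pos [607.9   3.4 172.6] yaw 144.0 j [-0.1   0.51  1.65 -0.    0.98 -1.05] shift/turn [0.01 0.01] t 8.75
```

View pics/w2.png

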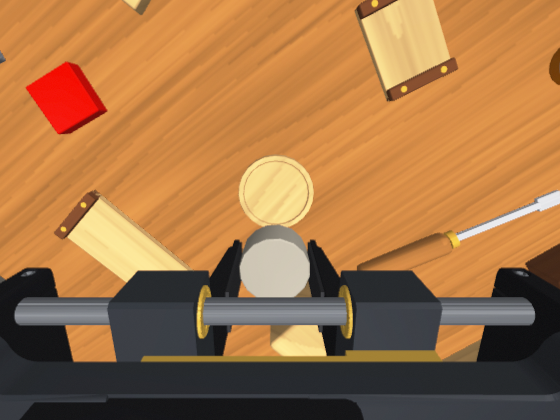

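```bash
python3 -c "
from h import *
p=eyes.read_camera('wrist')
print(ray(p,[[275,264]],189.5),ray(p,[[276,190.5]],14))
for d in eyes.cut_out('puck_stone',p)[:2]: print(round(d['score'],2),d['centre'],rect(p,d['mask'],180))
for d in eyes.cut_out('round_dish',p)[:2]: print(round(d['score'],2),d['centre'],rect(p,d['mask'],14))
p=eyes.read_camera('scene')
for d in eyes.cut_out('round_dish',p)[:2]: print(round(d['score'],2),d['centre'],rect(p,d['mask'],14))
print([env.state()['eef_pos'] for _ in range(3)])
"
```

```text
[[604.32855469   6.24850319]] [[604.15015129   8.15226436]]
0.65 [267.7, 273.6] [606.9   4.   47.1  41.1 -35.9]
0.75 [190.6, 274.2] [605.    8.9  82.3  80.2  54.1]
0.9 [267.3, 350.4] [610.    2.5  92.9  81.9 -52.7]
[array([608.08927614,   3.76886739, 172.6663518 ]), array([608.08927614,   3.76886739, 172.6663518 ]), array([608.08927614,   3.76886739, 172.6663518 ])]
```

```bash
python3 -m inch '[[[0,-0.02,0.4],1,1],[[0,0,0.5],1,1],[[0,0,0.5],1,1],[[0,0,0.5],1,1],[[0,0,0.4],0,1],[[0,0,0.1],0,1],[[0,0,0.08],0,1],[[0,0,0.06],0,1],[[0,0,0],0,1],[[0,0,0],0,1]]'
```

```text
t: 10.25
eef_pos: [607.7, 3.2, 20.7]
tcp_rot: [3.141, 0.0, 2.163]
ft_force: [0.8, -0.8, -0.2]
opening: 0.415
grip_force: 30.0
```

```bash
python3 -m inch '[[[0,0,0.02],0,1],[[0,0,0.02],0,1],[[0,0,0.015],0,1],[[0,0,0],0,1],[[0,0,0],0,0.3],[[0,0,0],0,0],[[0,0,0],0,-0.2],[[0,0,0],0,-0.2],[[0,0,0],0,-0.2],[[0,0,0],0,-0.2]]'; python3 -c "
from h import *
p=eyes.read_camera('scene');cv2.imwrite('pics/s1.png',cv2.resize(p['pixels'][220:320,290:410,::-1],None,fx=5,fy=5,interpolation=2))"
```

```text
t: 11.5
eef_pos: [607.5, 3.2, 17.0]
tcp_rot: [3.141, 0.0, 2.163]
ft_force: [0.2, -0.2, -0.6]
opening: 0.601
grip_force: 0.0
```

View pics/s1.png

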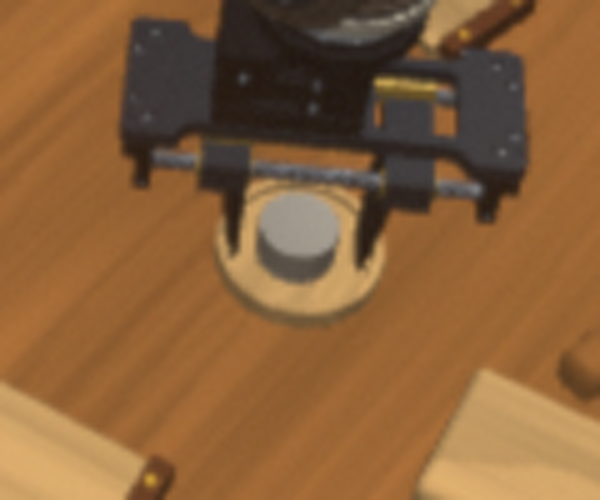

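The puck lies in the dish, centred and released. I lift and turn, then go back to the stack.

```bash
python3 -m inch '[[[0,0,-0.1],0,-0.2],[[0,0,-0.3],0,-0.5],[[0,0,-0.5],1,-1],[[0,0,-0.5],1,-1],[[0,0,-0.5],1,-1],[[0,0,-0.5],1,-1],[[0,0,-0.5],1,-1],[[0,0,-0.3],1,-1],[[0,0,0],1,-1],[[0,0,0],1,-1]]'; python3 -c "
from h import *
plan((455,-371),44)
p=eyes.read_camera('wrist')
for d in eyes.cut_out('puck_stone',p)[:2]: print(round(d['score'],2),d['centre'],rect(p,d['mask'],34))
for d in eyes.cut_out('round_dish',p)[:2]: print(round(d['score'],2),d['centre'],rect(p,d['mask'],14))
"
```

```text
t: 12.8
eef_pos: [607.3, 3.2, 210.7]
tcp_rot: [3.14, -0.0, 1.462]
ft_force: [0.4, 0.6, 0.3]
opening: 1.001
grip_force: 0.0
pos [607.3   3.2 210.7] yaw 83.8 j [-0.1   0.47  1.61  0.    1.06  0.01] shift/turn [-6.47 -1.85  7.96] t 12.8
0.59 [171.2, 270.5] [607.7   7.1  82.4  81.6 -17.3]
```

```bash
python3 -m inch '[[[-0.81,-0.23,0],0,-1],[[-0.81,-0.23,0],0,-1],[[-0.81,-0.23,0],0,-1],[[-0.81,-0.23,0],0,-1],[[-0.81,-0.23,0],0,-1],[[-0.81,-0.23,0],0,-1],[[-0.81,-0.23,0],0,-1],[[-0.81,-0.23,0],0,-1],[[0,0,0],1,-1],[[0,0,0],1,-1]]'; python3 -m inch '[[[0,0,0],1,-1],[[0,0,0],1,-1],[[0,0,0],1,-1],[[0,0,0],1,-1],[[0,0,0],1,-1],[[0,0,0],1,-1],[[0,0,0],0,-1],[[0,0,0],0,-1],[[0,0,0],0,-1],[[0,0,0],0,-1]]' ;python3 -c "
from h import *
plan((456,-371),44)
p=eyes.read_camera('wrist');cv2.imwrite('pics/w3.png',cv2.resize(p['pixels'][90:270,170:410,::-1],None,fx=3.3,fy=3.3,interpolation=2))
for d in eyes.cut_out('square_stone',p)[:4]: print(round(d['score'],2),d['centre'],rect(p,d['mask'],60))
"
```

```text
t: 14.2
eef_pos: [456.1, -372.5, 209.3]
tcp_rot: [3.141, -0.0, 1.289]
ft_force: [1.4, 0.2, 0.1]
opening: 0.999
grip_force: 0.0
t: 15.45
eef_pos: [456.6, -371.8, 208.9]
tcp_rot: [-3.142, -0.0, 0.768]
ft_force: [-0.4, 0.8, -0.7]
opening: 1.002
grip_force: 0.0
pos [ 456.6 -371.8  208.9] yaw 44.0 j [-0.8   0.45  1.66  0.    1.04  0.01] shift/turn [ 0.   -0.02 -0.  ] t 15.45
0.78 [287.5, 225.9] [ 332.8 -404.7   48.4   23.5  -42.7]
0.7 [198.2, 272.7] [ 453.5 -370.8   55.1   52.3   41.8]
0.68 [57.3, 65.3] [ 416.7 -134.8   52.7   51.1   80.8]
```

View pics/w3.png

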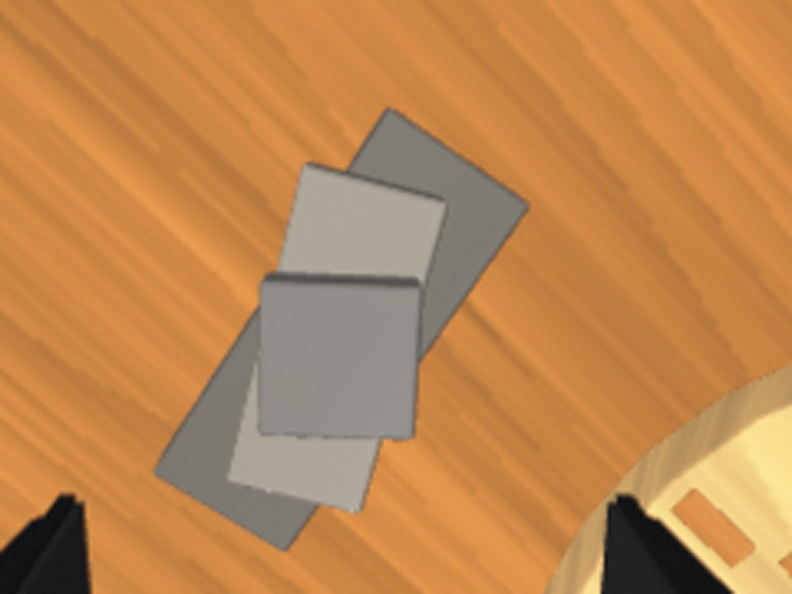

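The square stone shows at crop centre (338,358), nearly aligned with the tool. The medium and long stones below it have not moved.

```bash
python3 -c "
from h import *
p=eyes.read_camera('wrist')
c=lambda a:(np.array(a)+.5)/3.3+[170,90]-.5
for n,a,z in (('sq',[(264,283),(420,287),(413,438),(258,434)],64),('md',[(308,166),(445,203),(360,512),(229,480)],44),('lg',[(389,110),(527,207),(286,549),(157,472)],24)):
  q=ray(p,c(a),z); print(n,q.mean(0).round(1),cv2.minAreaRect(q.astype(np.float32)))
"
```

```text
sq [ 453.  -371.2] ((452.7012023925781, -370.87835693359375), (50.515079498291016, 51.262638092041016), 42.45365905761719)
md [ 451.7 -369.9] ((451.8481140136719, -370.13665771484375), (113.16693878173828, 48.32191848754883), 29.242904663085938)
lg [ 449.  -372.5] ((449.13702392578125, -372.353271484375), (156.7099609375, 58.39711380004883), 10.598907470703125)
```

```bash
python3 -m inch '[[[-0.01,0,0.6],0,-1],[[0,0,0.6],0,-1],[[0,0,0.6],0,-1],[[0,0,0.5],0,-1],[[0,0,0.3],0,-1],[[0,0,0.06],0,-1],[[0,0,0],0,1],[[0,0,0],0,1],[[0,0,0],0,1],[[0,0,0],0,1]]'; python3 -m inch '[[[0,0,0],0,1],[[0,0,0],0,1],[[0,0,0],0,1],[[0,0,0],0,1],[[0,0,-0.1],0,1],[[0,0,-0.4],1,1],[[0,0,-0.5],1,1],[[0,0,-0.5],1,1],[[0,0,-0.5],1,1],[[0,0,-0.2],1,1]]';python3 -c "
from h import *
plan((559,196),-10)"
```

```text
t: 16.85
eef_pos: [456.3, -372.3, 49.7]
tcp_rot: [3.141, -0.0, 0.767]
ft_force: [0.6, 0.6, -0.5]
opening: 0.639
grip_force: 0.0
t: 18.1
eef_pos: [456.5, -372.5, 183.2]
tcp_rot: [3.139, -0.001, 0.328]
ft_force: [0.3, -0.7, -2.5]
opening: 0.547
grip_force: 29.9
pos [ 456.5 -372.5  183.2] yaw 18.8 j [-0.8   0.47  1.69  0.    0.98  0.45] shift/turn [ 4.67 -8.42  5.76] t 18.1
```

```bash
python3 -m inch '[[[0.3,-0.5,0],0,1],[[0.4,-0.75,0],0,1],[[0.5,-0.85,0],0,1],[[0.5,-0.85,0],0,1],[[0.5,-0.85,0],0,1],[[0.5,-0.85,0],0,1],[[0.5,-0.85,0],0,1],[[0.5,-0.85,0],0,1],[[0.5,-0.85,0],0,1],[[0.47,-0.82,0],0,1]]'; python3 -m inch '[[[0,-0.4,0],0,1],[[0,0,0],1,1],[[0,0,0],1,1],[[0,0,0],1,1],[[0,0,0],1,1],[[0,0,0],1,1],[[0,0,0],0.76,1],[[0,0,0],0,1],[[0,0,0],0,1],[[0,0,0],0,1]]';python3 -c "
from h import *
plan((559,196),-10)
p=eyes.read_camera('wrist');cv2.imwrite('pics/w4.png',p['pixels'][:,:,::-1])
for d in eyes.cut_out('square_holder',p)[:2]: print(round(d['score'],2),d['centre'],rect(p,d['mask'],12))
for d in eyes.cut_out('square_stone',p)[:2]: print(round(d['score'],2),d['centre'],rect(p,d['mask'],198))
"
```

```text
t: 19.35
eef_pos: [565.2, 176.0, 181.5]
tcp_rot: [-3.142, -0.0, 0.331]
ft_force: [0.6, -1.4, -1.5]
opening: 0.545
grip_force: 29.9
t: 20.6
eef_pos: [557.2, 196.6, 181.4]
tcp_rot: [-3.142, -0.0, -0.171]
ft_force: [-0.9, -0.1, -1.8]
opening: 0.544
grip_force: 29.9
pos [557.2 196.6 181.4] yaw -9.8 j [0.23 0.48 1.68 0.   0.98 1.97] shift/turn [0.03 0.   0.04] t 20.6
0.82 [183.5, 271.9] [565.9 198.   77.5  68.6 -10. ]
0.78 [262.0, 541.6] [535.7  48.4  36.   18.2  54.5]
0.6 [256.0, 272.7] [563.9 195.3  51.7  48.9  80.2]
```

View pics/w4.png

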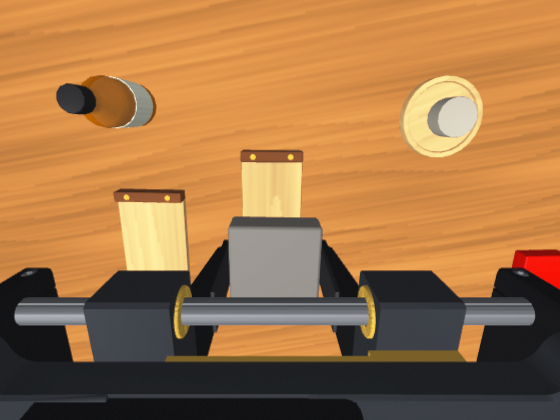

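```bash
python3 -c "
from h import *
p=eyes.read_camera('wrist')
w=np.radians(-10);R=np.array([[np.cos(w),np.sin(w)],[np.sin(w),-np.cos(w)]])
for n,a,z,o in (('cleat',[(242,151),(303,151)],18,47),('stone top',[(230,226),(321,226)],196.6,26),('stone bot',[(232,219),(319,219)],176.6,26),('long',[(115,191),(183,192)],18,101)):
  q=ray(p,a,z); print(n,q.round(1).tolist(),q.mean(0)-o*R[0])
"
```

```text
cleat [[608.9, 223.1], [597.7, 158.2]] [557.02217855 198.82971754]
stone top [[585.5, 216.0], [577.1, 167.6]] [555.67893192 196.33148799]
stone bot [[583.1, 218.1], [574.2, 166.3]] [553.03444087 196.71178461]
long [[589.8, 372.2], [575.7, 297.4]] [483.24676767 352.36331541]
```

```bash
python3 -m inch '[[[0.04,-0.02,0.4],0,1],[[0,0,0.5],0,1],[[0,0,0.5],0,1],[[0,0,0.5],0,1],[[0,0,0.4],0,1],[[0,0,0.2],0,1],[[0,0,0.1],0,1],[[0,0,0.08],0,1],[[0,0,0.03],0,1],[[0,0,0],0,1]]'
```

```text
t: 22.05
eef_pos: [559.9, 197.4, 19.1]
tcp_rot: [-3.141, -0.0, -0.172]
ft_force: [-0.1, -1.1, -1.2]
opening: 0.539
grip_force: 29.9
```

```bash
python3 -m inch '[[[0,0,0.02],0,1],[[0,0,0.02],0,1],[[0,0,0.015],0,1],[[0,0,0],0,1],[[0,0,0],0,0],[[0,0,0],0,-0.3],[[0,0,0],0,-0.5],[[0,0,0],0,-0.5],[[0,0,0],0,-0.5],[[0,0,-0.1],0,-0.5]]'; python3 -m inch '[[[0,0,-0.3],0,-0.6],[[0,0,-0.5],-1,-1],[[0,0,-0.5],-1,-1],[[0,0,-0.5],-1,-1],[[0,0,-0.5],-1,-1],[[0,0,-0.5],-1,-1],[[0,0,-0.4],-1,-1],[[0,0,0],-1,-1],[[0,0,0],-1,-1],[[0,0,0],0,-1]]';python3 -c "
from h import *
plan((453,-371),29.5)
p=eyes.read_camera('wrist');cv2.imwrite('pics/w5.png',p['pixels'][:,:,::-1])
p=eyes.read_camera('top')
for d in eyes.cut_out('square_stone',p)[:4]: print(round(d['score'],2),d['centre'],rect(p,d['mask'],28))
"
```

```text
t: 23.3
eef_pos: [559.6, 197.3, 21.3]
tcp_rot: [3.141, 0.001, -0.172]
ft_force: [0.0, 0.8, -1.1]
opening: 0.751
grip_force: 0.0
t: 24.55
eef_pos: [559.7, 197.3, 214.7]
tcp_rot: [3.141, -0.001, 0.526]
ft_force: [-0.8, 0.3, 0.3]
opening: 1.001
grip_force: 0.0
pos [559.7 197.3 214.7] yaw 30.1 j [0.23 0.45 1.64 0.   1.06 1.27] shift/turn [-6.29  7.3   0.12] t 24.55
0.93 [171.5, 210.9] [558.9 194.3  55.6  54.3  78.9]
0.73 [316.5, 400.5] [ 172.5 -307.1   54.4   53.6   27.4]
0.71 [227.5, 324.5] [ 403.3 -108.    52.4   51.1   -8. ]
0.59 [269.2, 446.7] [ 296.9 -428.1   52.5   52.    50.8]
```

View pics/w5.png

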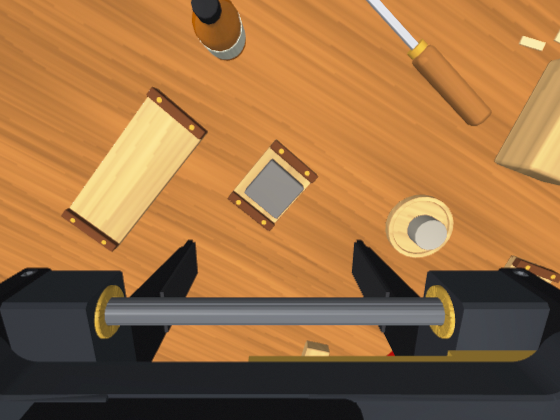

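The square stone sits flat and centred in its holder. Next is the medium stone.

```bash
python3 -m inch '[[[-0.63,0.73,0],0,-1],[[-0.63,0.73,0],0,-1],[[-0.63,0.73,0],0,-1],[[-0.63,0.73,0],0,-1],[[-0.63,0.73,0],0,-1],[[-0.63,0.73,0],0,-1],[[-0.63,0.73,0],0,-1],[[-0.63,0.73,0],0,-1],[[-0.63,0.73,0],0,-1],[[-0.62,0.73,0],0,-1]]';python3 -c "
from h import *
p=eyes.read_camera('wrist')
for k,z in (('medium_stone',44),('long_stone',24)):
 for d in eyes.cut_out(k,p)[:4]: print(k,round(d['score'],2),d['centre'],rect(p,d['mask'],z))
plan((453,-371),29.5)
cv2.imwrite('pics/w6.png',cv2.resize(p['pixels'][90:270,170:410,::-1],None,fx=3.3,fy=3.3,interpolation=2))
"
```

```text
t: 25.95
eef_pos: [452.7, -372.9, 213.7]
tcp_rot: [3.141, -0.0, 0.524]
ft_force: [0.8, -0.5, 0.1]
opening: 1.0
grip_force: 0.0
medium_stone 0.97 [190.0, 270.9] [ 452.3 -369.7  115.5   50.2   29.6]
long_stone 0.94 [171.1, 295.1] [ 486.6 -365.3   84.    60.8   10.4]
pos [ 452.5 -373.1  213. ] yaw 29.9 j [-0.8   0.44  1.66  0.    1.05  0.25] shift/turn [ 0.02 -0.03  0.08] t 26.1
```

View pics/w6.png

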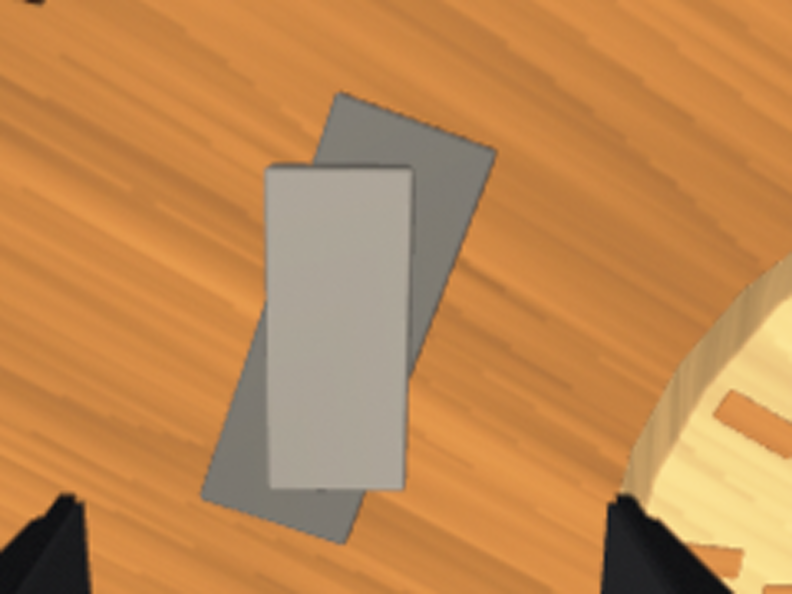

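The medium stone is in line with the tool and fully visible.

```bash
python3 -m inch '[[[0.03,-0.03,0.6],0,-1],[[0,0,0.7],0,-1],[[0,0,0.7],0,-1],[[0,0,0.6],0,-1],[[0,0,0.36],0,-1],[[0,0,0.1],0,-1],[[0,0,0],0,1],[[0,0,0],0,1],[[0,0,0],0,1],[[0,0,0],0,1]]'; python3 -m inch '[[[0,0,0],0,1],[[0,0,0],0,1],[[0,0,0],0,1],[[0,0,0],0,1],[[0,0,-0.1],0,1],[[0,0,-0.4],1,1],[[0,0,-0.5],1,1],[[0,0,-0.5],1,1],[[0,0,-0.5],1,1],[[0,0,-0.5],0,1]]';python3 -c "
from h import *
plan((569,-180.5),10)"
```

```text
t: 27.35
eef_pos: [454.1, -368.6, 30.3]
tcp_rot: [3.141, -0.0, 0.526]
ft_force: [0.2, 0.4, -0.1]
opening: 0.635
grip_force: 0.0
t: 28.6
eef_pos: [453.7, -368.1, 180.6]
tcp_rot: [-3.141, 0.0, 0.176]
ft_force: [-0.5, -0.7, -3.2]
opening: 0.524
grip_force: 30.0
pos [ 453.7 -368.1  180.6] yaw 10.1 j [-0.79  0.47  1.7   0.    0.97  0.6 ] shift/turn [ 2.44 -2.74  0.01] t 28.6
```

```bash
python3 -m inch '[[[0.24,-0.27,0],0,1],[[0.4,-0.45,0],0,1],[[0.4,-0.45,0],0,1],[[0.4,-0.45,0],0,1],[[0.4,-0.45,0],0,1],[[0.4,-0.45,0],0,1],[[0.2,-0.22,0],0,1],[[0,0,0],0,1],[[0,0,0],0,1],[[0,0,0],0,1]]'; python3 -c "
from h import *
plan((569,-180.5),10)
p=eyes.read_camera('wrist');cv2.imwrite('pics/w7.png',p['pixels'][:,:,::-1])
p=eyes.read_camera('top');
for d in eyes.cut_out('medium_holder',p)[:2]: print(round(d['score'],2),d['centre'],rect(p,d['mask'],12))
"
```

```text
t: 29.85
eef_pos: [568.7, -181.6, 179.7]
tcp_rot: [-3.141, 0.0, 0.176]
ft_force: [-0.3, 0.5, -3.1]
opening: 0.524
grip_force: 30.0
pos [ 568.7 -181.6  179.7] yaw 10.1 j [-0.42  0.49  1.67 -0.    0.98  0.98] shift/turn [ 0.01 -0.02  0.02] t 29.85
0.24 [158.7, 215.6] [589.3 193.   72.   40.3  75. ]
```

View pics/w7.png

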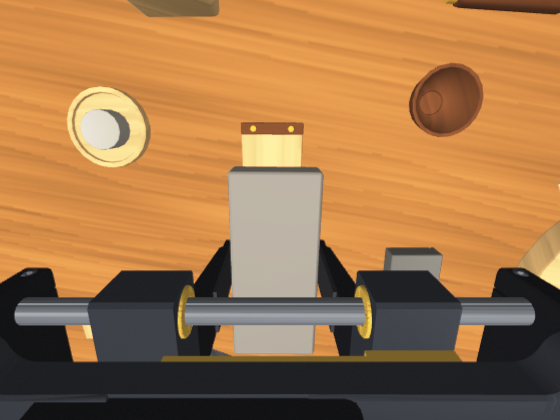

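```bash
python3 -c "
from h import *
p=eyes.read_camera('wrist')
w=np.radians(10);u=np.array([np.cos(w),np.sin(w)])
for n,a,z,o in (('cleat',[(242,123),(303,123)],18,78.5),('stone top',[(230,172),(322,172)],193.4,57.5),('stone near',[(233,353),(313,353)],193.4,-57.5)):
  q=ray(p,a,z); print(n,q.round(1).tolist(),q.mean(0)-o*u)
"
```

```text
cleat [[637.3, -134.5], [648.6, -197.3]] [ 565.65377437 -179.5315383 ]
stone top [[617.6, -149.1], [626.0, -196.0]] [ 565.21016029 -182.51165043]
stone near [[505.1, -166.3], [513.9, -215.5]] [ 566.15432756 -180.88233163]
```

```bash
python3 -m inch '[[[0,-0.02,0.4],0,1],[[0,0,0.5],0,1],[[0,0,0.5],0,1],[[0,0,0.5],0,1],[[0,0,0.4],0,1],[[0,0,0.2],0,1],[[0,0,0.1],0,1],[[0,0,0.05],0,1],[[0,0,0.03],0,1],[[0,0,0],0,1]]'
```

```text
t: 31.3
eef_pos: [569.1, -179.7, 19.4]
tcp_rot: [3.141, -0.001, 0.177]
ft_force: [0.1, -0.1, -1.9]
opening: 0.525
grip_force: 30.0
```

```bash
python3 -m inch '[[[0,0,0.02],0,1],[[0,0,0.02],0,1],[[0,0,0.01],0,1],[[0,0,0],0,1],[[0,0,0],0,0],[[0,0,0],0,-0.3],[[0,0,0],0,-0.5],[[0,0,0],0,-0.5],[[0,0,0],0,-0.5],[[0,0,-0.1],0,-0.5]]'; python3 -m inch '[[[0,0,-0.3],0,-0.6],[[0,0,-0.5],0,-1],[[0,0,-0.5],0,-1],[[0,0,-0.5],0,-1],[[0,0,-0.5],0,-1],[[0,0,-0.5],0,-1],[[0,0,-0.4],0,-1],[[0,0,0],0,-1],[[0,0,0],0,-1],[[0,0,0],0,-1]]';python3 -c "
from h import *
plan((450,-372),10.5)
p=eyes.read_camera('wrist')
for k,z in (('medium_stone',30),('medium_holder',12)):
 for d in eyes.cut_out(k,p)[:2]: print(k,round(d['score'],2),d['centre'],rect(p,d['mask'],z))
"
```

```text
t: 32.55
eef_pos: [568.8, -179.6, 21.9]
tcp_rot: [-3.141, 0.001, 0.177]
ft_force: [0.3, 0.3, -0.3]
opening: 0.749
grip_force: 0.0
t: 33.8
eef_pos: [568.6, -179.5, 213.1]
tcp_rot: [-3.141, 0.001, 0.177]
ft_force: [-0.3, -0.6, -0.3]
opening: 1.002
grip_force: 0.0
pos [ 568.6 -179.5  213.1] yaw 10.1 j [-0.42  0.45  1.63  0.    1.06  0.98] shift/turn [-2.51  2.81 -0.07] t 33.8
medium_stone 0.72 [186.2, 276.4] [ 566.4 -180.2  117.6   50.4    9.7]
medium_stone 0.41 [100.9, 430.7] [ 694.2 -332.2   69.1   68.5   59.5]
medium_holder 0.68 [166.1, 254.6] [ 564.4 -178.7  160.4   66.1    9.7]
```

The medium stone is within about 2 mm of its holder's centre and aligned with it. Last is the long stone.

```bash
python3 -m inch '[[[-0.35,0.4,0],0,-1],[[-0.36,0.4,0],0,-1],[[-0.36,0.4,0],0,-1],[[-0.36,0.4,0],0,-1],[[-0.36,0.4,0],0,-1],[[-0.36,0.4,0],0,-1],[[-0.36,0.4,0],0,-1],[[0,0,0],0,-1],[[0,0,0],0,-1],[[0,0,0],0,-1]]';python3 -c "
from h import *
plan((450,-372),10.5)
p=eyes.read_camera('wrist')
for d in eyes.cut_out('long_stone',p)[:4]: print(round(d['score'],2),d['centre'],rect(p,d['mask'],24))
p=eyes.read_camera('top')
for d in eyes.cut_out('long_stone',p)[:4]: print('top',round(d['score'],2),d['centre'],rect(p,d['mask'],24))
"
```

```text
t: 35.2
eef_pos: [450.8, -370.8, 213.9]
tcp_rot: [-3.141, -0.0, 0.178]
ft_force: [0.2, 0.6, -0.3]
opening: 0.998
grip_force: 0.0
pos [ 450.8 -370.8  213.9] yaw 10.2 j [-0.8   0.43  1.66  0.    1.05  0.59] shift/turn [-0.02  0.02 -0.06] t 35.2
0.74 [182.0, 274.8] [ 449.1 -373.   159.1   60.6   10.5]
top 0.7 [155.3, 280.3] [ 6.097e+02  1.800e+00  3.950e+01  3.300e+01 -5.000e-01]
top 0.59 [200.4, 411.6] [ 481.  -353.4   94.5   42.2   10.5]
```

```bash
python3 -m inch '[[[0,0.03,0.6],0,-1],[[0,0,0.8],0,-1],[[0,0,0.8],0,-1],[[0,0,0.7],0,-1],[[0,0,0.4],0,-1],[[0,0,0.14],0,-1],[[0,0,0],0,1],[[0,0,0],0,1],[[0,0,0],0,1],[[0,0,0],0,1]]'; python3 -m inch '[[[0,0,0],0,1],[[0,0,0],0,1],[[0,0,0],0,1],[[0,0,-0.1],0,1],[[0,0,-0.3],0,1],[[0,0,-0.5],1,1],[[0,0,-0.5],1,1],[[0,0,-0.6],1,1],[[0,0,-0.6],1,1],[[0,0,-0.4],0,1]]';python3 -c "
from h import *
plan((485,353),-10.5)"
```

```text
t: 36.65
eef_pos: [450.7, -373.4, 8.2]
tcp_rot: [3.141, -0.0, 0.177]
ft_force: [0.3, 5.5, 4.2]
opening: 0.632
grip_force: 2.5
t: 37.9
eef_pos: [450.6, -373.3, 190.3]
tcp_rot: [3.141, -0.002, -0.173]
ft_force: [0.2, -0.3, -5.8]
opening: 0.634
grip_force: 30.0
pos [ 450.6 -373.3  190.3] yaw -9.9 j [-0.8   0.46  1.69  0.    0.99  0.94] shift/turn [ -1.52 -12.02   0.11] t 37.9
```

```bash
python3 -m inch '[[[-0.05,-0.4,0],0,1],[[-0.1,-0.7,0],0,1],[[-0.11,-0.86,0],0,1],[[-0.11,-0.86,0],0,1],[[-0.11,-0.86,0],0,1],[[-0.11,-0.86,0],0,1],[[-0.11,-0.86,0],0,1],[[-0.11,-0.86,0],0,1],[[-0.11,-0.86,0],0,1],[[-0.11,-0.86,0],0,1]]'; python3 -m inch '[[[-0.11,-0.86,0],0,1],[[-0.11,-0.86,0],0,1],[[-0.11,-0.86,0],0,1],[[-0.1,-0.86,0],0,1],[[-0.06,-0.6,0],0,1],[[0,0,0],0.1,1],[[0,0,0],0,1],[[0,0,0],0,1],[[0,0,0],0,1],[[0,0,0],0,1]]'; python3 -c "
from h import *
plan((485,353),-10.5)
p=eyes.read_camera('wrist');cv2.imwrite('pics/w8.png',p['pixels'][:,:,::-1])
for d in eyes.cut_out('long_holder',p)[:2]: print(round(d['score'],2),d['centre'],rect(p,d['mask'],12))
"
```

```text
t: 39.15
eef_pos: [470.3, 111.2, 187.5]
tcp_rot: [3.142, 0.001, -0.172]
ft_force: [1.0, -0.3, -5.9]
opening: 0.633
grip_force: 30.0
t: 40.4
eef_pos: [484.3, 352.4, 187.8]
tcp_rot: [-3.141, -0.0, -0.181]
ft_force: [0.7, 0.9, -5.3]
opening: 0.627
grip_force: 30.0
pos [484.3 352.4 187.8] yaw -10.4 j [0.52 0.48 1.66 0.   1.   2.27] shift/turn [ 0.01 -0.01  0.02] t 40.4
0.85 [108.9, 271.5] [571.4 339.7  76.3  25.3  78. ]
```

View pics/w8.png

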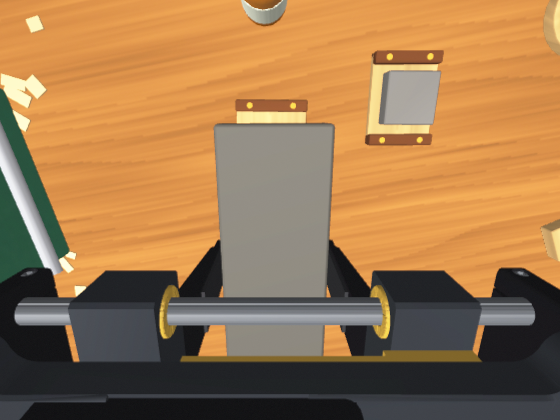

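```bash
python3 -c "
from h import *
p=eyes.read_camera('wrist')
w=np.radians(-10.6);u=np.array([np.cos(w),np.sin(w)])
for n,a,z,o in (('cleat',[(236,100),(308,100)],18,101),('stone top',[(216,126),(333,126)],204.8,80)):
  q=ray(p,a,z); print(n,q.round(1).tolist(),q.mean(0)-o*u)
q=ray(p,[(376,51),(443,52),(430,145),(366,144)],18);print('sqh',q.mean(0),q.tolist())
q=ray(p,[(391,71),(440,72),(433,125),(384,124)],30);print('sqs',q.mean(0),q.tolist())
"
```

```text
cleat [[588.6, 374.5], [575.0, 300.1]] [482.54919288 355.87463782]
stone top [[564.8, 366.7], [554.6, 310.8]] [481.06903931 353.46102894]
sqh [557.11490519 201.40269958] [[608.742808235684, 225.8637867979607], [595.7120062587204, 159.54432313444968], [505.1835852370369, 175.72368022684398], [518.8212210380925, 244.47900817800155]]
sqs [557.03939967 197.78739917] [[586.613688079419, 216.77561745507444], [577.0035552876819, 169.1850553708813], [527.2131267593647, 177.6634846527239], [537.3272285708372, 227.52543922070157]]
```

```bash
python3 -m inch '[[[0.02,-0.03,0.4],0,1],[[0,0,0.5],0,1],[[0,0,0.5],0,1],[[0,0,0.5],0,1],[[0,0,0.4],0,1],[[0,0,0.3],0,1],[[0,0,0.1],0,1],[[0,0,0.06],0,1],[[0,0,0.02],0,1],[[0,0,0],0,1]]'; python3 -m inch '[[[0,0,0.01],0,1],[[0,0,0],0,1],[[0,0,0.01],0,1],[[0,0,0],0,1],[[0,0,0.01],0,1],[[0,0,0],0,1],[[0,0,0],0,1],[[0,0,0],0,1],[[0,0,0],0,1],[[0,0,0],0,1]]'
```

```text
t: 41.8
eef_pos: [486.0, 354.5, 21.4]
tcp_rot: [-3.141, -0.001, -0.181]
ft_force: [0.0, -0.6, -4.9]
opening: 0.63
grip_force: 30.0
t: 43.05
eef_pos: [485.8, 354.4, 19.1]
tcp_rot: [-3.141, -0.0, -0.181]
ft_force: [0.4, 0.5, -6.2]
opening: 0.628
grip_force: 30.0
```

Still fully suspended (-6 N). I lower in small steps until the load comes off.

```bash
python3 -m inch '[[[0,0,0.01],0,1],[[0,0,0],0,1],[[0,0,0.01],0,1],[[0,0,0],0,1],[[0,0,0],0,1],[[0,0,0],0,1],[[0,0,0],0,1],[[0,0,0],0,1],[[0,0,0],0,1],[[0,0,0],0,1]]'
```

```text
t: 44.3
eef_pos: [485.8, 354.4, 18.2]
tcp_rot: [-3.141, -0.0, -0.181]
ft_force: [-2.7, -2.2, 6.2]
opening: 0.631
grip_force: 30.0
```

Contact: the vertical force is now +6 N. I release and lift.

```bash
python3 -m inch '[[[0,0,0],0,0.2],[[0,0,0],0,-0.2],[[0,0,0],0,-0.4],[[0,0,0],0,-0.6],[[0,0,0],0,-0.6],[[0,0,0],0,-0.6],[[0,0,0],0,-0.6],[[0,0,-0.1],0,-0.6],[[0,0,-0.3],0,-0.6],[[0,0,-0.4],0,-0.6]]'; python3 -m inch '[[[0,0,-0.5],0,-1],[[0,0,-0.5],0,-1],[[0,0,-0.5],0,-1],[[0,0,-0.5],0,-1],[[0,0,-0.4],0,-1],[[0,0,0],0,-1],[[0,0,0],0,-1],[[0,0,0],0,-1],[[0,0,0],0,-1],[[0,0,0],0,-1]]'; python3 -c "
from h import *
p=eyes.read_camera('wrist')
for k,z in (('long_stone',34),('long_holder',12),('square_stone',30),('square_holder',14)):
 for d in eyes.cut_out(k,p)[:2]: print(k,round(d['score'],2),d['centre'],rect(p,d['mask'],z))
p=eyes.read_camera('scene');cv2.imwrite('pics/s2.png',cv2.resize(p['pixels'][130:340,240:480,::-1],None,fx=2.8,fy=2.8,interpolation=2))
"
```

```text
t: 45.55
eef_pos: [485.7, 354.4, 67.2]
tcp_rot: [-3.142, 0.0, -0.181]
ft_force: [-0.2, 0.4, 0.4]
opening: 0.798
grip_force: 0.0
t: 46.8
eef_pos: [485.7, 354.3, 209.4]
tcp_rot: [3.141, 0.0, -0.181]
ft_force: [-0.5, -0.3, -0.4]
opening: 0.997
grip_force: 0.0
long_stone 0.72 [182.4, 274.2] [484.6 354.6 159.   61.9 -10.3]
long_holder 0.75 [148.3, 245.8] [482.9 357.1 204.7  77.9 -10.8]
square_stone 0.6 [99.2, 399.6] [558.8 200.6  56.7  53.1  79.3]
square_holder 0.69 [97.9, 373.7] [558.6 201.1  93.7  73.  -10.3]
```

View pics/s2.png

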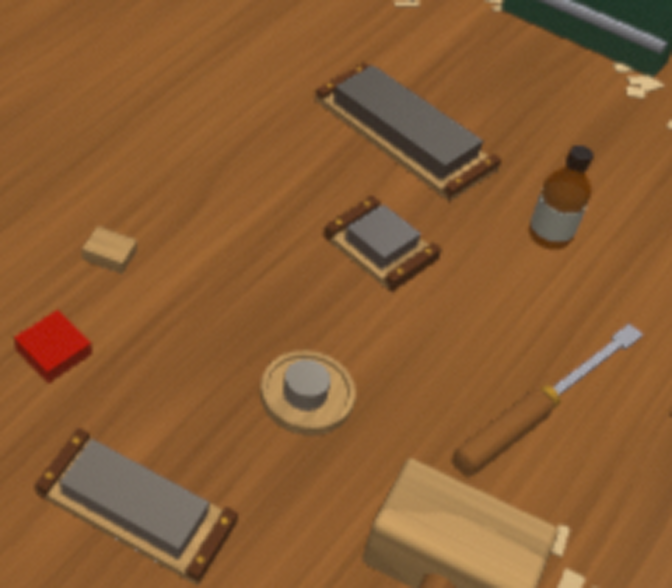

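The scene view shows all four stones flat and centred on their holders, and the bottle still standing. The arm is clear of everything.

```bash
python3 -c "
from cell import env
print(env.job_done())"
```

```text
the job is handed in; nothing more can be done
None
```

I unstacked all four stones from the top down, set each one down gently, centred and in line on its own holder, and handed the job in at about 47 s of the 120 s; the cell gave no verdict, and the bottle and bowl were never touched.

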